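# Strip the gearbox stack and lay its parts out

### The job

The parts pulled off a gearbox shaft stand stacked on the round press plate. Take the stack apart from the top, one part at a time with the rest left standing, and set each part flat in the middle of its own place, put down and not dropped: the ball bearing in the round metal dish, the dark synchro hub in the white wash tray, the brass synchro ring on the black granite surface plate, and the big gear on the wooden block. Leave the spanner and the screwdriver where they lie.

Things in the scene. Friction and masses are not known exactly. Their poses are not given: they have to be found in the camera images.
- bearing_center (a point): ball bearing, top of the stack: bright steel rings with a dark red seal between, 40 mm across, 12 mm high, bore 17 mm, about 65 g. Point: its centre, half-way up (6 mm above its underside); z is its axis, upward. It lies loose on the hub.
- synchro_hub_center (a point): synchro hub, second in the stack: dark blue-black steel disc with fine splines round it, 52 mm across, 18 mm high, about 160 g. Point: its centre, half-way up (9 mm above its underside); z is its axis, upward. It lies loose on the brass ring.
- synchro_ring_center (a point): brass synchro ring, third in the stack: 58 mm outside, 46 mm inside, 11 mm high, about 70 g. Point: its centre, half-way up (5.5 mm above its underside); z is its axis, upward. It sits loosely over the gear's 43 mm wide, 8 mm high cone (1.5 mm clearance all round) and comes off straight up.
- gear_center (a point): big grey steel gear, bottom of the stack, about 400 g, 29 mm high in all: the toothed rim is 66 mm across and takes up the lowest 18 mm; above it a 56 mm step, 3 mm high, on which the brass ring rests, then the 43 mm cone, 8 mm high. Point: its centre, half-way up (14.5 mm above its underside); z is its axis, upward. It stands loose on the fixed round press plate, 120 mm across, whose top is 16 mm above the bench.
- dish_middle (a point): round metal dish for the bearing, fixed, 161 mm across its rim and 25 mm high; its flat floor, about 140 mm across, is 3 mm above the bench. Point: middle of the floor's top face; z up.
- tray_middle (a point): white plastic wash tray for the hub, fixed, 176 mm by 158 mm outside (x by y of its frame), 184 mm by 168 mm over its lip, 37 mm high, walls 4 mm. Point: middle of the floor's top face, 4 mm above the bench; x along the long side, z up.
- plate_middle (a point): black granite surface plate for the brass ring, fixed, 150 mm by 110 mm (x by y of its frame), its flat top 40 mm above the bench. Point: middle of the top face; x along the long side, z up.
- block_middle (a point): wooden block for the gear, fixed, 130 mm by 95 mm (x by y of its frame), its flat top 36 mm above the bench. Point: middle of the top face; x along the long side, z up.
- spanner_center (a point): steel spanner lying on the bench, 160 mm long, 8 mm high, not to be disturbed. Point: its middle; x along its length.
- screwdriver_center (a point): screwdriver with a red handle lying on the bench, 170 mm long, handle 26 mm thick, not to be disturbed. Point: its middle, 13 mm above the bench; x along its length.
Mind the look-alikes: they are no part of the job. What is shaped like the part that bears synchro_hub_center but green is not meant. There is more than one size of the part that bears block_middle; the job needs the smaller.

How it is judged (in metres and radians):
On the way, in this order (a step that is already met when the one before it is completed fails the run):
1. the ball bearing is set in the middle of the round dish and let go, the parts below it still standing where they were (horizontal distance between bearing_center and dish_middle below 0.015 m and z of bearing_center in the frame of dish_middle between 0.002 and 0.01 m and angle between bearing_center's own z axis and vertical below 0.1 rad and linear speed of bearing below 0.02 m/s and contact force between the fingers and bearing below 0.1 N and distance of each of synchro_hub_center, synchro_ring_center, gear_center from where it was at the start of the episode below 0.02 m), for 0.2 s.
2. the synchro hub is set in the middle of the wash tray and let go, the parts below it still standing where they were (horizontal distance between synchro_hub_center and tray_middle below 0.015 m and z of synchro_hub_center in the frame of tray_middle between 0.005 and 0.013 m and angle between synchro_hub_center's own z axis and vertical below 0.1 rad and linear speed of synchro_hub below 0.02 m/s and contact force between the fingers and synchro_hub below 0.1 N and distance of each of synchro_ring_center, gear_center from where it was at the start of the episode below 0.02 m), for 0.2 s.
3. the brass ring is set in the middle of the surface plate and let go, the parts below it still standing where they were (horizontal distance between synchro_ring_center and plate_middle below 0.015 m and z of synchro_ring_center in the frame of plate_middle between 0.0015 and 0.0095 m and angle between synchro_ring_center's own z axis and vertical below 0.1 rad and linear speed of synchro_ring below 0.02 m/s and contact force between the fingers and synchro_ring below 0.1 N and distance of gear_center from where it was at the start of the episode below 0.02 m), for 0.2 s.
4. the gear is set in the middle of the wooden block and let go (horizontal distance between gear_center and block_middle below 0.015 m and z of gear_center in the frame of block_middle between 0.0105 and 0.0185 m and angle between gear_center's own z axis and vertical below 0.1 rad and linear speed of gear below 0.02 m/s and contact force between the fingers and gear below 0.1 N), for 0.2 s.
At the end, for the whole second after the job is handed in: Bearing in the dish, hub in the tray, brass ring on the surface plate, gear on the wooden block, moved in that order: each within 15 mm of the middle of its place, flat within 0.1 rad, resting on its floor or top (height within 4 mm), let go and at rest (all of step 4 and horizontal distance between bearing_center and dish_middle below 0.015 m and z of bearing_center in the frame of dish_middle between 0.002 and 0.01 m and angle between each of bearing_center, synchro_hub_center, synchro_ring_center's own z axis and vertical below 0.1 rad and linear speed of each of bearing, synchro_hub, synchro_ring below 0.02 m/s and contact force between the fingers and bearing below 0.1 N and horizontal distance between synchro_hub_center and tray_middle below 0.015 m and z of synchro_hub_center in the frame of tray_middle between 0.005 and 0.013 m and contact force between the fingers and synchro_hub below 0.1 N and horizontal distance between synchro_ring_center and plate_middle below 0.015 m and z of synchro_ring_center in the frame of plate_middle between 0.0015 and 0.0095 m and contact force between the fingers and synchro_ring below 0.1 N); the robot touches nothing.
It fails at once if a part is dropped or thrown: faster than 0.6 m/s out of the fingers, a fall of about 18 mm ((contact force between the fingers and bearing below 0.05 N and linear speed of bearing above 0.6 m/s) or (contact force between the fingers and synchro_hub below 0.05 N and linear speed of synchro_hub above 0.6 m/s) or (contact force between the fingers and synchro_ring below 0.05 N and linear speed of synchro_ring above 0.6 m/s) or (contact force between the fingers and gear below 0.05 N and linear speed of gear above 0.6 m/s)).
It fails at once if the spanner or the screwdriver is moved by more than 20 mm (distance of any of spanner_center, screwdriver_center from where it was at the start of the episode above 0.02 m).
It also fails if it takes over 120 s, if anything falls off the work surface, if the arm or the gripper's body presses on something with over 40 N, if the wrist force passes 120 N, or if a joint passes its speed limit or range.

### The arm

A 6-joint arm with a two-finger parallel gripper is mounted at the origin on the work surface. World frame = base frame: x ahead of the robot, y to its left, z up, the work surface at z = 0. Lengths are in m, angles in degrees, forces in N, time in s.
With the tool pointing down it reaches from about 0.4 to 0.825 m from the base axis. Payload 7 kg.
Tool frame: the origin (TCP) lies at the very end of the fingers, on their centre line; the grasp point (between the pads) lies 19 mm behind it (r.hold_point_z is the distance from the TCP to the grasp point, in m); z points along the fingers, y is the line along which they close (so a half turn about z gives the same grasp; the last joint's range is limited). The gripper opens to 88 mm and grips with 3 to 60 N. Pads are 19 mm wide; open, the fingers measure 130 mm over their backs; the gripper's body (78 mm by 193 mm) begins 47 mm behind the grasp point.
Start: joints at [-47.722, 20.546, 0.682, 0, -70.136, -16.507], TCP at [0.293, -0.608, 0.204] pointing down, gripper open.
Joint ranges: [-176.03, 176.03], [-82.01, 121.73], [-58.28, 71.71], [-173.87, 95.51], [-174.79, -0.11], [-173.66, 173.66]. Speed limits (degrees/s): [136.94, 136.94, 172.46, 180, 180, 180].

### API

Orientations are given as [roll, pitch, yaw] about the fixed x, y, z axes, in that order (R = Rz(yaw) Ry(pitch) Rx(roll)).
In Python, from plant import telemetry, vision, workorder, r gives the robot as it stands.
- The arm moves only by the tool move_arm, never from a script. Its argument "plan" is a list of rows, each a list of 7 numbers: the opening, from -1 (shut) to 1 (fully open), so that 0 is half open, then the shift along the world's x, y, z in m, then the turn, a rotation vector about the world's x, y, z in degrees. In form: [[fingers, dx, dy, dz, ax, ay, az], ...]. A call has 1 to 20 rows; each row shifts and turns the commanded pose from where the row before left it; what a row does not reach is not made up. A row lasts 1/8 s, in which the tool goes at most 62.5 mm and 10.7 degrees, less where a joint would pass 70% of its speed; a pose out of reach is approached as far as the arm can. A call is refused whole if a number of a shift passes 0.0625 or a number of a turn 10.7, either way. A call with a gripper value outside its range is refused whole. The fingers move at their own pace and stop on an object; "force" is the grip in N (left out, the last holds). Time passes only in rows, so rows that do not move let the fingers close. It gives the time, the measured TCP pose, the force, the opening and the grip force at its end, in the units of the state.
- telemetry.get_state(): the state, without advancing time (a new reading comes with each control period).
- vision.capture(name): name is "scene" or "top"; returns a dict with "img" (384x512x3 uint8, red, green, blue), "depth" (384x512 float32, m along the optical axis (not along the pixel's ray), 0 where there is no reading), "intrinsics" (3x3 intrinsics, pixels), "D" ([k1, k2, p1, p2, k3] as OpenCV has them; the pictures are not rectified), "R" (3x3) and "t" (3): a world point X has camera coordinates R X + t. Camera axes: x right, y down, z forward; pixel columns grow to the right and rows downward; lengths in m; the calibration is good to about 2 mm. A picture is of the moment at which its call begins.
- workorder.close_job(): hands the job in; it is judged then, once.
The state is a dict: "time_s": time; "joints": joint angles; "qd": joint speeds; "joint_torque": joint torques, N m; "tcp_pos": TCP position; "eef_rot": TCP orientation; "contact_force": force on the tool from outside, world axes, zero at the start; "moment": the same for the moment, N m; "gripper_width": finger opening in m; "gripper_force": force on a finger pad.
Only numpy, scipy, OpenCV 4.12 (cv2) and the standard library are available. Lean on these libraries where they do the work, as an engineer would, in place of code of your own. Each camera call takes 0.05 s, during which the arm holds its last target. There are 200 camera calls.

## Working session

There is one attempt and no reset: what is moved stays moved. The work goes in short steps, Python scripts to look and compute and a tool call to move; the robot and the scene stay as the last step left them, time stands still between calls to the robot, and variables do not carry over. Pictures are saved under pics/ and viewed, at most 14 in all, crops included, and the job is handed in when it is done.

Besides the shell and the picture viewer there is one more tool, called after "Request:" as a command line: name --pt "numbers of a row" for each row, then --argument value for the rest. move_arm: Moves the arm, as the interface text tells. Its arguments: {"type":"object","properties":{"plan":{"type":"array"},"force":{"type":"number"}},"required":["plan"]}

```bash
mkdir -p pics; ls; python3 - <<'E'
from plant import telemetry, vision, workorder, r
import cv2,numpy as np
print(telemetry.get_state(), r.hold_point_z)
for n in("scene","top"):
    c=vision.capture(n); cv2.imwrite(f"pics/{n}0.png",c["img"][:,:,::-1]); np.savez(f"{n}0.npz",**c)
    print(n,c["intrinsics"],c["D"],c["R"],c["t"],-c["R"].T@c["t"],(c["depth"]>0).mean())
E
```

```text
pics
{'time_s': 0.0, 'joints': array([-4.77205387e+01,  2.05914235e+01,  6.36019271e-01, -2.02656396e-02,
       -7.01362874e+01, -1.65075464e+01]), 'qd': array([-0.04944058,  0.01067993,  0.07172428,  0.04303146, -0.01877974,
        0.0495479 ]), 'joint_torque': array([ 6.34924309e-04, -5.82719564e+01,  2.93068618e+01,  6.99757889e+00,
        6.84404396e-03, -1.67775456e-04]), 'tcp_pos': array([ 0.2932458 , -0.60740638,  0.20263945]), 'eef_rot': array([ 1.79906674e+02, -7.79002346e-03, -1.54234980e+02]), 'contact_force': array([ 0.27523879, -0.88112928,  0.11472111]), 'moment': array([-0.00517605, -0.00920321, -0.01075444]), 'gripper_force': 0.0, 'gripper_width': 0.087454590523606} 0.0188
scene [[494.5108906    0.         255.27556565]
 [  0.         494.5108906  192.01236329]
 [  0.           0.           1.        ]] [-0.19938925  0.          0.          0.          0.        ] [[ 0.81311405  0.58208366 -0.00491409]
 [ 0.33355408 -0.47282782 -0.81558294]
 [-0.47706102  0.66152283 -0.57861933]] [-0.36924664 -0.16506504  1.86542628] [ 1.24521991 -1.09713699  0.94293296] 0.98699951171875
top [[435.34961768   0.         257.23897382]
 [  0.         435.34961768 189.32336695]
 [  0.           0.           1.        ]] [-0.00572619  0.          0.          0.          0.        ] [[ 0.00177159 -0.99998998  0.00411224]
 [-0.97532239 -0.00263576 -0.22076975]
 [ 0.22077837 -0.00361965 -0.97531729]] [-0.13696974  0.55875923  1.1947319 ] [ 0.28144207 -0.13117111  1.28916306] 0.9961191813151041
```

View pics/scene0.png

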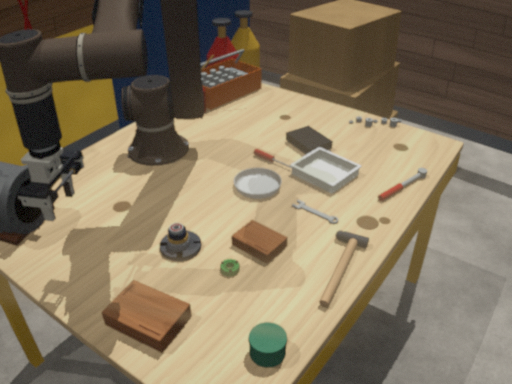

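View pics/top0.png

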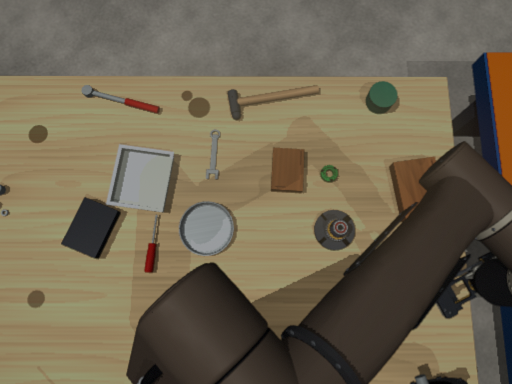

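The scene view shows the stack at (178,238), dish (258,183), tray (325,169), black plate (309,140), small block (259,240) and the larger look-alike block (147,313). In the top view the stack is at (338,229), dish (208,228), tray (141,179), plate (92,227) and small block (288,170). The spanner is at (213,155) and the screwdriver at (152,245) there.

```bash
cat > h.py <<'E'
import numpy as np, cv2
def cloud(c):
    h,w=c["depth"].shape
    u,v=np.meshgrid(np.arange(w),np.arange(h))
    p=cv2.undistortPoints(np.stack([u,v],-1).reshape(-1,1,2).astype(float),c["intrinsics"],c["D"]).reshape(h,w,2)
    d=c["depth"][...,None].astype(float)
    X=(np.concatenate([p*d,d],-1)-c["t"])@c["R"]
    X[c["depth"]==0]=np.nan
    return X
E
python3 - <<'E'
from h import *
C={n:dict(np.load(n+"0.npz")) for n in("scene","top")}
X={n:cloud(C[n]) for n in C}
seed={"top":dict(stack=(338,229),dish=(208,228),tray=(141,179),plate=(92,227),block=(288,170)),
"scene":dict(stack=(178,238),dish=(258,183),tray=(325,169),plate=(309,138),block=(259,240))}
for n in X:
    for k,(u,v) in seed[n].items(): print(n,k,X[n][v,u].round(4))
def rect(P):
    r=cv2.minAreaRect((P*1000).astype(np.float32)); return np.round(r[0],1),np.round(r[1],1),round(r[2],1)
for n in X:
    A=X[n].reshape(-1,3); A=A[~np.isnan(A[:,0])]
    print(n,"bench z",np.median(A[(abs(A[:,2])<.02)&(A[:,0]>.4)&(A[:,0]<.8),2]).round(4))
    for k in seed[n]:
        u,v=seed["top"][k]; c=X["top"][v,u]
        B=A[np.hypot(*(A[:,:2]-c[:2]).T)<.13 if k in("tray",) else np.hypot(*(A[:,:2]-c[:2]).T)<.1]
        if k in("plate","block"):
            z0=.040 if k=="plate" else .036
            T=B[abs(B[:,2]-z0)<.008]; print(n,k,np.median(T[:,2]).round(4),rect(T[:,:2]))
        elif k=="tray":
            T=B[(B[:,2]>.029)&(B[:,2]<.045)];print(n,k,np.percentile(T[:,2],90).round(4),rect(T[:,:2]))
            F=B[np.hypot(*(B[:,:2]-c[:2]).T)<.04];print(" floor",np.median(F[:,2]).round(4))
        elif k=="dish":
            T=B[(B[:,2]>.02)&(B[:,2]<.03)];e=cv2.minEnclosingCircle((T[:,:2]*1000).astype(np.float32));print(n,k,e,rect(T[:,:2]))
            F=B[np.hypot(*(B[:,:2]-c[:2]).T)<.04];print(" floor",np.median(F[:,2]).round(4))
        else:
            print("z top",np.sort(B[:,2])[-30:].round(4)[::5])
            for z0,w in((.012,.02),(.028,.037),(.043,.047),(.05,.06),(.066,.07),(.075,.081),(.082,.093)):
                T=B[(B[:,2]>z0)&(B[:,2]<w)]
                if len(T)>5:print(n,k,z0,w,len(T),rect(T[:,:2]),[np.round(q,3) for q in cv2.minEnclosingCircle((T[:,:2]*1000).astype(np.float32))])
E
```

```text
scene stack [ 0.4645 -0.3818  0.0527]
scene dish [0.4451 0.0284 0.0006]
scene tray [0.5908 0.2309 0.0047]
scene plate [0.4619 0.3351 0.0403]
scene block [ 0.6415 -0.2436  0.0371]
top stack [ 0.4427 -0.3622  0.076 ]
top dish [0.4547 0.0102 0.0016]
top tray [0.6042 0.2183 0.0015]
top plate [0.4511 0.3392 0.0433]
top block [ 0.6242 -0.2274  0.037 ]
scene bench z -0.0001
z top [0.6906 0.6913 0.6915 0.6921 0.6925 0.6934]
scene stack 0.012 0.02 534 (array([ 454.7, -367.9]), array([116.7, 111. ]), 49.7) [array([ 450.296, -365.95 ]), np.float64(61.692)]
scene stack 0.028 0.037 82 (array([ 457.7, -376.3]), array([63.2, 47.3]), 45.8) [array([ 450.53 , -370.639]), np.float64(33.554)]
scene stack 0.043 0.047 21 (array([ 460.1, -381.6]), array([50.9, 20.1]), 45.9) [array([ 454.011, -375.689]), np.float64(25.453)]
scene stack 0.05 0.06 48 (array([ 461.3, -378.1]), array([53.7, 22.1]), 50.6) [array([ 452.742, -371.13 ]), np.float64(26.856)]
scene stack 0.066 0.07 38 (array([ 454.6, -373.5]), array([46.5, 36.2]), 52.6) [array([ 450.466, -368.825]), np.float64(24.856)]
scene stack 0.075 0.081 86 (arr
[... 964 characters left out ...]
62.4]), array([52.9, 42.3]), 31.7) [array([ 446.398, -365.947]), np.float64(28.711)]
top stack 0.066 0.07 44 (array([ 446.9, -366.7]), array([47.2, 48.8]), 45.3) [array([ 446.803, -366.636]), np.float64(25.854)]
top stack 0.075 0.081 97 (array([ 446.7, -368.7]), array([36.6, 36.5]), 89.4) [array([ 448.016, -368.021]), np.float64(19.967)]
top dish ((452.0890197753906, 13.921682357788086), 80.71311950683594) (array([451.8,  13.9]), array([159. , 157.7]), 45.8)
 floor 0.0029
top tray 0.0403 (array([587.2, 214. ]), array([171.2, 215.4]), 81.5)
 floor 0.0038
top plate 0.0397 (array([464.4, 343.6]), array([113.1, 177.9]), 67.6)
top block 0.036 (array([ 628.8, -226.5]), array([ 95. , 131.2]), 86.9)
```

```bash
python3 - <<'E'
from h import *
C={n:dict(np.load(n+"0.npz")) for n in("scene","top")}
from scipy.ndimage import label
for n in C:
    X=cloud(C[n])
    for k,c,z0,z1,R in(("tray",(.59,.215),.031,.045,.14),("plate",(.462,.34),.034,.048,.12),("block",(.629,-.227),.031,.042,.12),("bearing",(.448,-.369),.0735,.085,.04),("spanner",(.63,.0),.004,.02,.2),("driver",(.45,.14),.004,.03,.1)):
        m=(X[...,2]>z0)&(X[...,2]<z1)&(np.hypot(X[...,0]-c[0],X[...,1]-c[1])<R)
        l,q=label(m,np.ones((3,3))); s=np.bincount(l.ravel())
        for i in np.argsort(-s[1:])[:2]+1:
            if s[i]<25: continue
            P=X[l==i]; r=cv2.minAreaRect((P[:,:2]*1000).astype(np.float32))
            print(n,k,s[i],"z",np.median(P[:,2]).round(4),"mean",P[:,:2].mean(0).round(4),np.round(r[0],1),np.round(r[1],1),round(r[2],1))
E
```

```text
scene tray 515 z 0.0352 mean [0.5853 0.2245] [579.5 227.6] [205.7 239.6] 81.0
scene plate 612 z 0.0383 mean [0.4602 0.3382] [467.7 336.6] [124.2 190.7] 61.1
scene block 1082 z 0.0363 mean [ 0.6331 -0.2303] [ 631.1 -227.5] [100.5 133.9] 87.2
scene bearing 105 z 0.0777 mean [ 0.4487 -0.3717] [ 449.  -371.5] [36.6 41.2] 41.1
scene spanner 227 z 0.0074 mean [ 0.6854 -0.004 ] [684.8  -6.1] [ 49.8 166.9] 81.4
scene spanner 209 z 0.0122 mean [0.6113 0.1369] [604.9 134.4] [186.1  70.3] 13.3
scene driver 187 z 0.0152 mean [0.4424 0.1571] [452.6 159.6] [ 31.3 195.6] 82.9
scene driver 185 z 0.0151 mean [0.4447 0.0781] [451.4  77.7] [123.7  38.5] 2.8
top tray 791 z 0.0369 mean [0.5983 0.2122] [600.6 211.3] [169.4 188.2] 81.6
top tray 212 z 0.0396 mean [0.4978 0.3002] [498.  309.7] [75.7 34.6] 68.3
top plate 1972 z 0.0398 mean [0.4503 0.3478] [451.5 348.3] [112.3 150.3] 67.8
top plate 129 z 0.0372 mean [0.5323 0.2814] [527.2 278. ] [91.3 44.8] 47.9
top block 1278 z 0.0361 mean [ 0.628  -0.2264] [ 628.9 -226.7] [ 94.9 130.9] 86.7
top bearing 120 z 0.0777 mean [ 0.4471 -0.3686] [ 446.7 -369.2] [37.7 36.5] 89.4
top spanner 395 z 0.0058 mean [0.6222 0.1686] [614.5 172.5] [ 59.4 133. ] 82.6
top spanner 290 z 0.0071 mean [ 0.6756 -0.001 ] [6.816e+02 3.000e-01] [166.4  45.6] 2.5
top driver 244 z 0.0139 mean [0.4533 0.0776] [450.6  75.3] [121.9  35.2] 2.7
top driver 230 z 0.02 mean [0.4021 0.1694] [422.9 175.3] [139.6  31.4] 0.8
```

Request:
move_arm --pt "1 0.04 0.06 0 0 0 0" --pt "1 0.04 0.06 0 0 0 0" --pt "1 0.04 0.06 0 0 0 0" --pt "1 0.035 0.058 0 0 0 0" --pt "1 0 0 0 0 0 0" --pt "1 0 0 0 0 0 0"

```text
time_s: 0.85
tcp_pos: [0.4298, -0.398, 0.2035]
eef_rot: [180.0, -0.0, -154.2]
contact_force: [0.8, 0.4, -0.1]
gripper_width: 0.0877
gripper_force: 0.0
```

Request:
move_arm --pt "1 0.018 0.028 0 0 0 0" --pt "1 0 0 -0.03 0 0 0" --pt "1 0 0 -0.03 0 0 0" --pt "1 0 0 -0.03 0 0 0" --pt "1 0 0 -0.025 0 0 0" --pt "1 0 0 -0.01 0 0 0" --pt "1 0 0 0 0 0 0" --pt "1 0 0 0 0 0 0" --force 15

```text
time_s: 1.85
tcp_pos: [0.4482, -0.3711, 0.0796]
eef_rot: [-179.9, 0.0, -154.3]
contact_force: [-0.1, 0.2, 0.4]
gripper_width: 0.0876
gripper_force: 0.0
```

Request:
move_arm --pt "1 0 0 -0.008 0 0 0" --pt "1 0 0 -0.0035 0 0 0" --pt "1 0 0 0 0 0 0" --pt "0.3 0 0 0 0 0 0" --pt "0.1 0 0 0 0 0 0" --pt "-0.2 0 0 0 0 0 0" --pt "-0.2 0 0 0 0 0 0" --pt "-0.2 0 0 0 0 0 0" --pt "-0.2 0 0 0 0 0 0" --pt "-0.2 0 0 0 0 0 0" --force 15

```text
time_s: 3.1
tcp_pos: [0.4477, -0.3703, 0.0671]
eef_rot: [180.0, -0.0, -154.2]
contact_force: [0.7, 0.0, -0.3]
gripper_width: 0.0356
gripper_force: 0.0
```

The fingers closed to 35.6 mm with no force on them, although the bearing is 40 mm across, so I'm taking a picture.

```bash
cat > snap.py <<'E'
import sys; from plant import vision, telemetry; from h import *
tag,n,u,v=sys.argv[1],sys.argv[2],int(sys.argv[3]),int(sys.argv[4])
c=vision.capture(n); np.savez(f"{n}_{tag}.npz",**c)
cv2.imwrite(f"pics/{n}_{tag}.png",cv2.resize(c["img"][v-45:v+45,u-60:u+60,::-1],None,fx=6,fy=6,interpolation=cv2.INTER_CUBIC))
E
python3 snap.py a scene 180 225
```

```text
(no output)
```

View pics/scene_a.png

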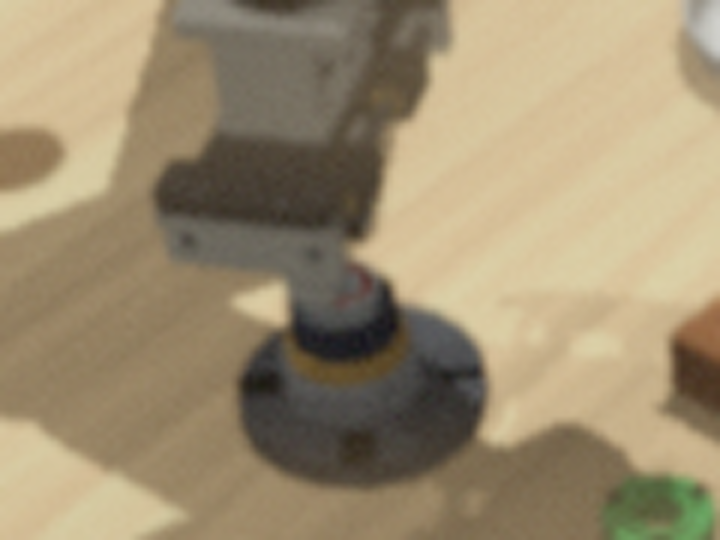

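Near finger at crop (318,285), bearing's visible seal at (350,285): the bearing seems off to the side of the pads. I'm measuring the bearing and the fingers from both views now.

```bash
python3 snap.py a top 338 229; python3 - <<'E'
from h import *
for n in("scene","top"):
    c=dict(np.load(f"{n}_a.npz"));X=cloud(c);im=c["img"]
    m=np.hypot(X[...,0]-.448,X[...,1]+.37)<.06
    for z0,z1 in((.06,.072),(.0735,.081),(.085,.1)):
        q=m&(X[...,2]>z0)&(X[...,2]<z1)
        P=X[q]
        if len(P): print(n,z0,len(P),P.mean(0).round(4),P.min(0).round(4),P.max(0).round(4))
    p,_=cv2.projectPoints(np.array([[.4477,-.3703,.067],[.439,-.352,.067],[.4565,-.388,.067],[.448,-.37,.078]]),cv2.Rodrigues(c["R"])[0],c["t"],c["intrinsics"],c["D"]);print(p.reshape(-1,2).round(1))
E
```

```text
scene 0.06 96 [ 0.4578 -0.3765  0.0661] [ 0.4267 -0.3948  0.06  ] [ 0.4758 -0.3428  0.0718]
scene 0.0735 53 [ 0.4563 -0.3694  0.0772] [ 0.4374 -0.3918  0.0736] [ 0.4686 -0.3497  0.0808]
scene 0.085 31 [ 0.4557 -0.385   0.0955] [ 0.4406 -0.4054  0.0892] [ 0.472  -0.3483  0.1   ]
[[175.9 229.6]
 [178.  225.1]
 [173.8 234.1]
 [175.6 226.5]]
top 0.06 1 [ 0.4464 -0.3777  0.0692] [ 0.4464 -0.3777  0.0692] [ 0.4464 -0.3777  0.0692]
top 0.0735 1 [ 0.44   -0.3791  0.0752] [ 0.44   -0.3791  0.0752] [ 0.44   -0.3791  0.0752]
[[340.2 227.7]
 [333.9 230.7]
 [346.3 224.6]
 [340.8 227. ]]
```

View pics/top_a.png

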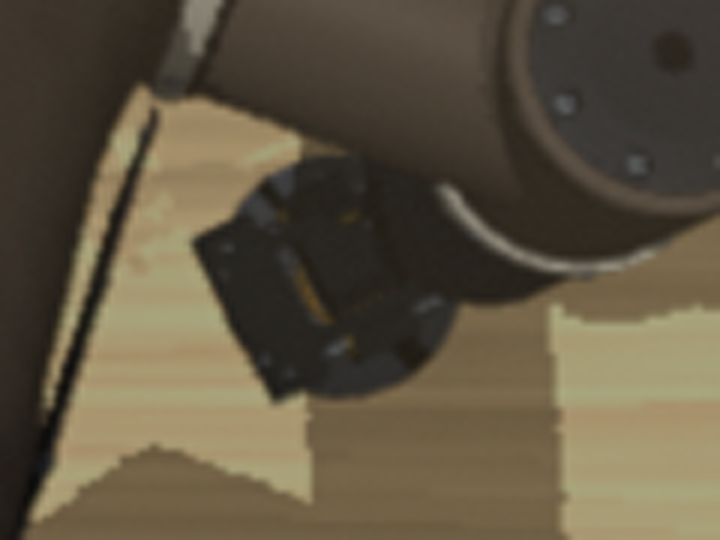

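Top crop shows only the gripper from above, the stack hidden beneath it. I'm reading the depth columns through the finger tip in the scene view.

```bash
python3 - <<'E'
from h import *
c=dict(np.load("scene_a.npz"));X=cloud(c);b=cloud(dict(np.load("scene0.npz")))
for u in(170,173,176,180,183):
    print(u)
    for v in range(221,242,2): print("  ",v,(X[v,u]*1000).round(0),(b[v,u]*1000).round(0),c["img"][v,u])
E
```

```text
170
   221 [ 507. -440.  171.] [ 347. -298.    4.] [99 96 87]
   223 [ 506. -440.  164.] [ 348. -300.   -2.] [103  98  89]
   225 [ 507. -442.  159.] [ 430. -374.   78.] [106 103  93]
   227 [ 462. -403.  105.] [ 437. -381.   78.] [100  97  88]
   229 [ 461. -403.   98.] [ 444. -388.   80.] [104 102  94]
   231 [ 446. -391.   75.] [ 442. -388.   71.] [77 78 75]
   233 [ 444. -390.   67.] [ 444. -390.   67.] [56 58 58]
   235 [ 447. -394.   63.] [ 447. -394.   63.] [34 34 38]
   237 [ 444. -393.   54.] [ 445. -393.   55.] [38 35 35]
   239 [ 445. -394.   48.] [ 442. -392.   45.] [101  82  52]
   241 [ 444. -395.   41.] [ 442. -393.   38.] [105  87  53]
173
   221 [ 518. -441.  176.] [ 351. -290.    0.] [99 93 85]
   223 [ 514. -437.  166.] [ 431. -363.   78.] [95 92 82]
   225 [ 514. -438.  160.] [ 440. -371.   80.] [103  98  90]
   227 [ 468. -398.  105.] [ 441. -373.   75.] [105 101  92]
   229 [ 467. -398.   97.] [ 448. -380.   76.] [102 100  90]
   231 [ 453. -387.   76.] [ 457. -390.   79.] [92 90 85]
   233 [ 453. -388.   69.] [ 455. -389.   71.] [75 76 76]
   235 [ 454. -390.  
[... 1460 characters left out ...]
 472. -382.   46.] [ 473. -383.   47.] [92 72 42]
183
   221 [ 376. -271.   -1.] [ 379. -274.    3.] [216 195 156]
   223 [ 385. -281.    2.] [ 381. -277.   -2.] [213 192 152]
   225 [ 449. -343.   66.] [ 447. -341.   64.] [170 153 121]
   227 [ 457. -350.   67.] [ 456. -350.   67.] [78 72 65]
   229 [ 467. -362.   73.] [ 465. -359.   70.] [61 60 59]
   231 [ 465. -360.   64.] [ 464. -360.   63.] [48 50 49]
   233 [ 469. -365.   62.] [ 472. -367.   65.] [29 27 29]
   235 [ 472. -369.   58.] [ 476. -372.   63.] [24 26 30]
   237 [ 473. -370.   52.] [ 473. -370.   53.] [38 33 31]
   239 [ 473. -372.   46.] [ 472. -370.   45.] [82 66 40]
   241 [ 476. -375.   43.] [ 472. -372.   38.] [91 71 40]
```

The finger tip is seen at z≈0.093 and the gripper body at about 0.160, while the state reports 0.067. So the true tip is about 25 mm higher than reported and the fingers closed above the bearing, which hasn't moved. I'll open, go down part way and compare again.

Request:
move_arm --pt "0.5 0 0 0 0 0 0" --pt "0.5 0 0 0 0 0 0" --pt "0.5 0 0 0 0 0 0" --pt "0.5 0 0 0 0 0 0" --pt "0.5 0 0 -0.008 0 0 0" --pt "0.5 0 0 -0.007 0 0 0" --pt "0.5 0 0 0 0 0 0" --pt "0.5 0 0 0 0 0 0"

```text
time_s: 4.2
tcp_pos: [0.4478, -0.3704, 0.0519]
eef_rot: [180.0, -0.0, -154.2]
contact_force: [-0.9, 0.7, 0.6]
gripper_width: 0.0656
gripper_force: 0.0
```

```bash
python3 snap.py b scene 180 225; python3 - <<'E'
from h import *
c=dict(np.load("scene_b.npz"));X=cloud(c)
for u in(168,170,172,174):
    print(u)
    for v in range(222,240): print("  ",v,(X[v,u]*1000).round(0),c["img"][v,u])
E
```

```text
168
   222 [ 510. -450.  176.] [69 64 56]
   223 [ 507. -448.  169.] [92 88 78]
   224 [ 507. -448.  167.] [101  98  90]
   225 [ 503. -445.  159.] [108 104  97]
   226 [ 501. -444.  155.] [104 100  91]
   227 [ 502. -445.  152.] [103 101  91]
   228 [ 502. -446.  149.] [105 101  94]
   229 [ 499. -444.  143.] [105 102  92]
   230 [ 469. -418.  108.] [102  99  91]
   231 [ 466. -416.  102.] [100  97  91]
   232 [ 469. -419.  101.] [101  98  90]
   233 [ 468. -418.   97.] [101 100  90]
   234 [ 465. -417.   91.] [99 99 90]
   235 [ 468. -419.   91.] [100  97  88]
   236 [ 464. -416.   83.] [102 100  90]
   237 [ 465. -418.   81.] [101  97  88]
   238 [ 462. -416.   75.] [101  93  80]
   239 [ 437. -395.   44.] [101  88  65]
170
   222 [ 514. -447.  175.] [60 51 47]
   223 [ 511. -445.  169.] [91 88 79]
   224 [ 513. -447.  168.] [104 100  92]
   225 [ 505. -440.  157.] [103  98  89]
   226 [ 508. -443.  157.] [104 100  92]
   227 [ 505. -441.  151.] [105 102  94]
   228 [ 501. -438.  143.] [106 104  94]
   229 [ 504. -442.  145.] [105 102  91]
   230 [ 505. -442.  142.] [104  99  88]

[... 1071 characters left out ...]
4
   222 [ 522. -441.  176.] [60 54 47]
   223 [ 520. -440.  171.] [85 83 74]
   224 [ 522. -442.  169.] [103  99  90]
   225 [ 521. -441.  165.] [105 101  92]
   226 [ 515. -436.  156.] [97 93 84]
   227 [ 517. -438.  155.] [93 89 81]
   228 [ 516. -438.  151.] [99 94 89]
   229 [ 516. -439.  148.] [101  99  91]
   230 [ 516. -439.  145.] [102  98  92]
   231 [ 470. -398.   92.] [100  96  90]
   232 [ 473. -401.   92.] [90 87 80]
   233 [ 474. -402.   89.] [92 90 83]
   234 [ 473. -402.   85.] [91 89 82]
   235 [ 474. -404.   84.] [90 87 80]
   236 [ 477. -407.   84.] [88 86 79]
   237 [ 475. -406.   78.] [84 85 78]
   238 [ 461. -393.   59.] [73 71 66]
   239 [ 460. -393.   54.] [54 51 47]
```

View pics/scene_b.png

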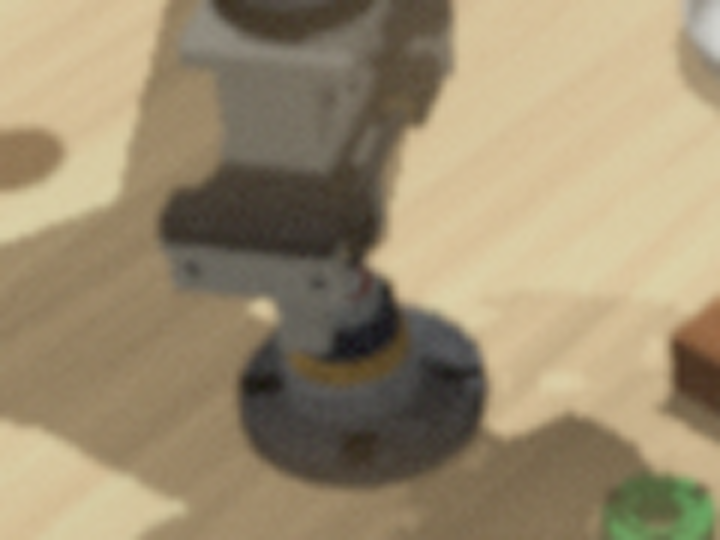

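In crop (300,345) the open near finger now reaches below the hub's top. Measured tip z is about 0.075 against a reported 0.052, so the offset holds steady at +0.0235 m and sideways it agrees. I'll correct for it: down another 6.5 mm, then close on the bearing.

Request:
move_arm --pt "0.5 0 0 -0.0065 0 0 0" --pt "0.5 0 0 0 0 0 0" --pt "0.5 0 0 0 0 0 0" --pt "0 0 0 0 0 0 0" --pt "-0.3 0 0 0 0 0 0" --pt "-0.3 0 0 0 0 0 0" --pt "-0.3 0 0 0 0 0 0" --pt "-0.3 0 0 0 0 0 0" --force 15

```text
time_s: 5.25
tcp_pos: [0.4477, -0.3703, 0.0456]
eef_rot: [180.0, -0.0, -154.2]
contact_force: [-1.1, 0.7, 0.7]
gripper_width: 0.0394
gripper_force: 15.0
```

Request:
move_arm --pt "-0.3 0 0 0.005 0 0 0" --pt "-0.3 0 0 0.01 0 0 0" --pt "-0.3 0 0 0.02 0 0 0" --pt "-0.3 0 0 0.03 0 0 0" --pt "-0.3 0 0 0.035 0 0 0" --pt "-0.3 0 0 0 0 0 0" --pt "-0.3 0 0 0 0 0 0"

```text
time_s: 6.12
tcp_pos: [0.4476, -0.3701, 0.1457]
eef_rot: [180.0, 0.0, -154.2]
contact_force: [-0.3, -1.0, -0.8]
gripper_width: 0.0391
gripper_force: 15.0
```

```bash
python3 snap.py c scene 180 215
```

```text
(no output)
```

View pics/scene_c.png

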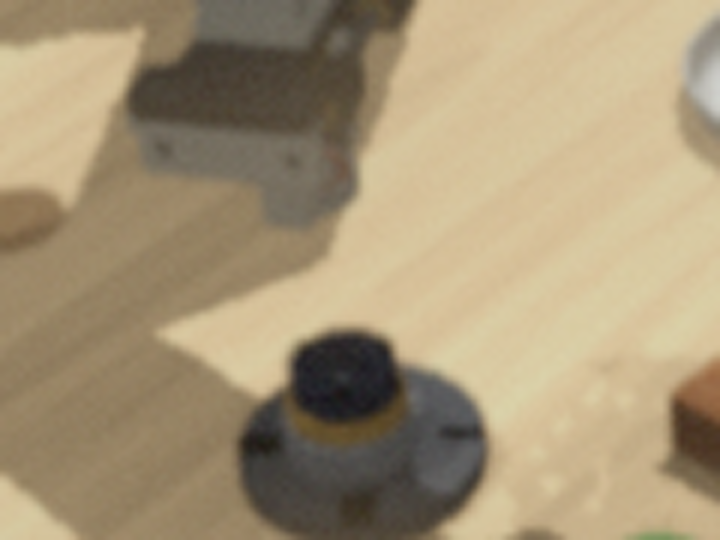

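The bearing is gripped at crop (340,190) and the hub stands undisturbed at (345,380). Carry it to the dish.

Request:
move_arm --pt "-0.3 0.0 0.02 0 0 0 0" --pt "-0.3 0.001 0.04 0 0 0 0" --pt "-0.3 0.001 0.04 0 0 0 0" --pt "-0.3 0.001 0.04 0 0 0 0" --pt "-0.3 0.001 0.04 0 0 0 0" --pt "-0.3 0.0005 0.04 0 0 0 0" --pt "-0.3 0 0.04 0 0 0 0" --pt "-0.3 0 0.04 0 0 0 0" --pt "-0.3 0 0.04 0 0 0 0" --pt "-0.3 0 0.03 0 0 0 0" --pt "-0.3 0 0.014 0 0 0 0" --pt "-0.3 0 0 0 0 0 0" --pt "-0.3 0 0 0 0 0 0" --pt "-0.3 0 0 -0.03 0 0 0" --pt "-0.3 0 0 -0.04 0 0 0" --pt "-0.3 0 0 -0.03 0 0 0" --pt "-0.3 0 0 -0.02 0 0 0" --pt "-0.3 0 0 0 0 0 0" --pt "-0.3 0 0 0 0 0 0"

```text
time_s: 8.55
tcp_pos: [0.4527, 0.0133, 0.0262]
eef_rot: [-180.0, 0.0, -154.3]
contact_force: [0.3, 0.2, -0.1]
gripper_width: 0.0394
gripper_force: 15.0
```

Request:
move_arm --pt "-0.3 0 0 -0.02 0 0 0" --pt "-0.3 0 0 -0.013 0 0 0" --pt "-0.3 0 0 -0.006 0 0 0" --pt "-0.3 0 0 -0.002 0 0 0" --pt "-0.3 0 0 -0.001 0 0 0" --pt "-0.3 0 0 0 0 0 0" --pt "-0.3 0 0 0 0 0 0"

```text
time_s: 9.43
tcp_pos: [0.4524, 0.0138, -0.0162]
eef_rot: [-180.0, 0.0, -154.2]
contact_force: [0.9, 0.2, -0.9]
gripper_width: 0.0395
gripper_force: 15.0
```

Request:
move_arm --pt "-0.3 0 0 -0.001 0 0 0" --pt "-0.3 0 0 0 0 0 0" --pt "-0.3 0 0 0 0 0 0"

```text
time_s: 9.8
tcp_pos: [0.4524, 0.0137, -0.0174]
eef_rot: [-180.0, 0.0, -154.2]
contact_force: [-0.5, -0.2, -0.6]
gripper_width: 0.0389
gripper_force: 15.0
```

Request:
move_arm --pt "-0.05 0 0 0 0 0 0" --pt "0.1 0 0 0 0 0 0" --pt "0.3 0 0 0 0 0 0" --pt "0.3 0 0 0 0 0 0" --pt "0.3 0 0 0 0 0 0" --pt "0.3 0 0 0 0 0 0" --pt "0.3 0 0 0.01 0 0 0" --pt "0.3 0 0 0.02 0 0 0" --pt "0.3 0 0 0.04 0 0 0" --pt "0.3 0 0 0.05 0 0 0" --pt "0.3 0 0 0.045 0 0 0" --pt "0.3 0 -0.04 0 0 0 0" --pt "0.3 0 -0.04 0 0 0 0" --pt "0.3 0 -0.04 0 0 0 0" --pt "0.3 0 -0.04 0 0 0 0" --pt "0.3 0 -0.04 0 0 0 0" --pt "0.3 0 -0.04 0 0 0 0" --pt "0.3 0 -0.02 0 0 0 0" --pt "0.3 0 0 0 0 0 0"

```text
time_s: 12.18
tcp_pos: [0.4519, -0.2474, 0.1479]
eef_rot: [-180.0, -0.0, -154.4]
contact_force: [0.2, -0.1, 0.5]
gripper_width: 0.0568
gripper_force: 0.0
```

```bash
cat > chk.py <<'E'
import sys; from plant import vision; from h import *
# chk tag  x y z0 z1 R : centre of what stands in the height band, both views
tag=sys.argv[1]; x,y,z0,z1,R=map(float,sys.argv[2:7])
for n in("scene","top"):
    c=vision.capture(n); np.savez(f"{n}_{tag}.npz",**c); X=cloud(c)
    q=(np.hypot(X[...,0]-x,X[...,1]-y)<R)&(X[...,2]>z0)&(X[...,2]<z1); P=X[q]
    if len(P)>5:
        k=cv2.minEnclosingCircle((P[:,:2]*1000).astype(np.float32))
        print(n,len(P),"mean",P.mean(0).round(4),"circle",np.round(k[0],1),round(k[1],1),"zmed",np.median(P[:,2]).round(4))
        v,u=np.where(q);print("  px",u.mean().round(),v.mean().round())
E
python3 chk.py d .452 .0137 .010 .022 .045; python3 - <<'E'
from h import *
for n in("scene","top"):
    X=cloud(dict(np.load(n+"_d.npz")))
    q=(np.hypot(X[...,0]-.448,X[...,1]+.369)<.05)&(X[...,2]>.0625)&(X[...,2]<.071);P=X[q]
    if len(P)>5:print("hub",n,len(P),P.mean(0).round(4),cv2.minEnclosingCircle((P[:,:2]*1000).astype(np.float32)))
E
```

```text
scene 60 mean [0.4572 0.0105 0.0131] circle [457.   11.6] 24.0 zmed 0.0127
  px 258.0 184.0
hub scene 145 [ 0.4484 -0.3697  0.0659] ((449.08599853515625, -367.73968505859375), 28.37992286682129)
hub top 171 [ 0.4466 -0.3669  0.066 ] ((447.0890197753906, -367.2305603027344), 26.240711212158203)
```

Request:
move_arm --pt "0.8 -0.001 -0.03 0 0 0 0" --pt "0.8 -0.001 -0.04 0 0 0 0" --pt "0.8 -0.001 -0.035 0 0 0 0" --pt "0.8 -0.001 -0.0155 0 0 0 0" --pt "0.8 0 0 0 0 0 0" --pt "0.8 0 0 0 0 0 0" --pt "0.8 0 0 -0.03 0 0 0" --pt "0.8 0 0 -0.035 0 0 0" --pt "0.8 0 0 -0.03 0 0 0" --pt "0.8 0 0 -0.015 0 0 0" --pt "0.8 0 0 0 0 0 0" --pt "0.8 0 0 0 0 0 0" --force 25

```text
time_s: 13.78
tcp_pos: [0.4492, -0.367, 0.0388]
eef_rot: [-179.9, 0.1, -154.2]
contact_force: [-0.0, 0.1, 0.8]
gripper_width: 0.0789
gripper_force: 0.0
```

Request:
move_arm --pt "0.8 -0.0015 -0.001 -0.005 0 0 0" --pt "0.8 0 0 -0.0045 0 0 0" --pt "0.8 0 0 0 0 0 0" --pt "0.4 0 0 0 0 0 0" --pt "0.2 0 0 0 0 0 0" --pt "0 0 0 0 0 0 0" --pt "0 0 0 0 0 0 0" --pt "0 0 0 0 0 0 0" --pt "0 0 0 0 0 0 0" --force 25

```text
time_s: 14.9
tcp_pos: [0.4467, -0.3678, 0.0281]
eef_rot: [180.0, -0.0, -154.2]
contact_force: [-0.1, 0.3, 1.7]
gripper_width: 0.0511
gripper_force: 25.0
```

Request:
move_arm --pt "0 0 0 0.005 0 0 0" --pt "0 0 0 0.015 0 0 0" --pt "0 0 0 0.03 0 0 0" --pt "0 0 0 0.035 0 0 0" --pt "0 0 0 0.025 0 0 0" --pt "0 0 0 0 0 0 0" --pt "0 0 0 0 0 0 0"

```text
time_s: 15.78
tcp_pos: [0.4463, -0.3675, 0.1379]
eef_rot: [180.0, 0.0, -154.2]
contact_force: [-0.5, 0.5, -2.7]
gripper_width: 0.0511
gripper_force: 25.0
```

```bash
python3 chk.py e .448 -.369 .044 .052 .05;  python3 - <<'E'
from h import *
t=dict(np.load("top_d.npz"))["img"]; s=dict(np.load("scene_e.npz"))["img"]
f=lambda i,u,v:cv2.resize(i[v-45:v+45,u-60:u+60,::-1],None,fx=5,fy=5,interpolation=cv2.INTER_CUBIC)
cv2.imwrite("pics/e.png",cv2.resize(s[140:270,115:295,::-1],None,fx=4,fy=4,interpolation=cv2.INTER_CUBIC))
E
```

```text
scene 151 mean [ 0.4464 -0.3682  0.0469] circle [ 447.2 -367.7] 30.2 zmed 0.0469
  px 177.0 235.0
top 15 mean [ 0.4611 -0.3873  0.0478] circle [ 462.2 -388.1] 9.0 zmed 0.048
  px 345.0 224.0
```

View pics/e.png

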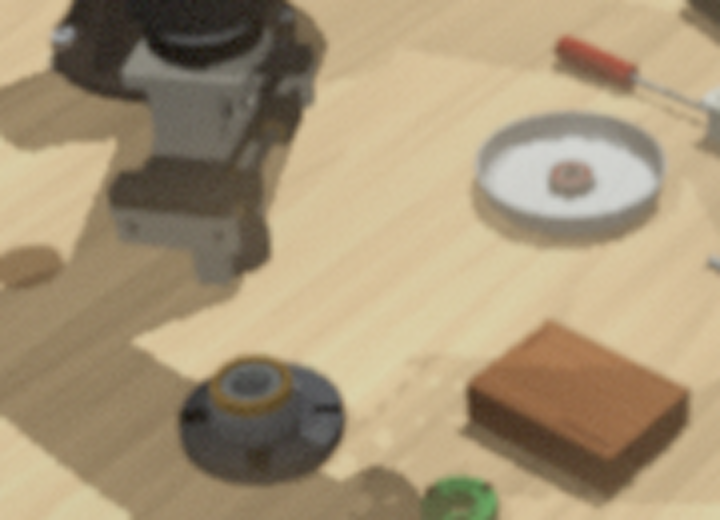

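The bearing lies flat mid-dish at crop (571,177), the hub is in the gripper at (235,245), and the ring still sits on the gear at (250,385). On to the tray.

Request:
move_arm --pt "0 0.005 0.02 0 0 0 0" --pt "0 0.011 0.04 0 0 0 0" --pt "0 0.011 0.04 0 0 0 0" --pt "0 0.011 0.04 0 0 0 0" --pt "0 0.011 0.04 0 0 0 0" --pt "0 0.011 0.04 0 0 0 0" --pt "0 0.011 0.04 0 0 0 0" --pt "0 0.011 0.04 0 0 0 0" --pt "0 0.011 0.04 0 0 0 0" --pt "0 0.011 0.04 0 0 0 0" --pt "0 0.011 0.04 0 0 0 0" --pt "0 0.011 0.04 0 0 0 0" --pt "0 0.011 0.04 0 0 0 0" --pt "0 0.01 0.04 0 0 0 0" --pt "0 0.006 0.03 0 0 0 0" --pt "0 0 0.009 0 0 0 0" --pt "0 0 0 0 0 0 0" --pt "0 0 0 0 0 0 0"

```text
time_s: 18.12
tcp_pos: [0.5994, 0.2102, 0.138]
eef_rot: [-180.0, -0.0, -154.3]
contact_force: [-0.2, -0.9, -1.5]
gripper_width: 0.0518
gripper_force: 25.0
```

Request:
move_arm --pt "0 0.001 0.001 -0.025 0 0 0" --pt "0 0 0 -0.035 0 0 0" --pt "0 0 0 -0.035 0 0 0" --pt "0 0 0 -0.025 0 0 0" --pt "0 0 0 -0.015 0 0 0" --pt "0 0 0 -0.01 0 0 0" --pt "0 0 0 -0.005 0 0 0" --pt "0 0 0 -0.001 0 0 0" --pt "0 0 0 0 0 0 0" --pt "0 0 0 0 0 0 0"

```text
time_s: 19.38
tcp_pos: [0.601, 0.2124, -0.0124]
eef_rot: [180.0, 0.1, -154.2]
contact_force: [0.4, 0.0, -1.5]
gripper_width: 0.0511
gripper_force: 25.0
```

Request:
move_arm --pt "0 0 0 -0.001 0 0 0" --pt "0 0 0 -0.001 0 0 0" --pt "0 0 0 0 0 0 0" --pt "0 0 0 0 0 0 0"

```text
time_s: 19.88
tcp_pos: [0.6008, 0.2122, -0.015]
eef_rot: [-180.0, -0.0, -154.2]
contact_force: [-0.2, -0.4, -1.3]
gripper_width: 0.0515
gripper_force: 25.0
```

Request:
move_arm --pt "0 0 0 -0.001 0 0 0" --pt "0 0 0 0 0 0 0" --pt "0.2 0 0 0 0 0 0" --pt "0.4 0 0 0 0 0 0" --pt "0.5 0 0 0 0 0 0" --pt "0.5 0 0 0 0 0 0" --pt "0.5 0 0 0 0 0 0" --pt "0.5 0 0 0.01 0 0 0" --pt "0.5 0 0 0.02 0 0 0" --pt "0.5 0 0 0.04 0 0 0" --pt "0.5 0 0 0.05 0 0 0" --pt "0.5 0 0 0.04 0 0 0" --pt "0.7 -0.01 -0.03 0 0 0 0" --pt "0.7 -0.012 -0.045 0 0 0 0" --pt "0.7 -0.012 -0.045 0 0 0 0" --pt "0.7 -0.012 -0.045 0 0 0 0" --pt "0.7 -0.012 -0.045 0 0 0 0" --pt "0.7 -0.012 -0.045 0 0 0 0" --pt "0.7 -0.012 -0.045 0 0 0 0" --pt "0.7 0 0 0 0 0 0"

```text
time_s: 22.38
tcp_pos: [0.5178, -0.0902, 0.1449]
eef_rot: [-180.0, 0.0, -154.4]
contact_force: [1.0, 0.1, 0.9]
gripper_width: 0.0743
gripper_force: 0.0
```

```bash
python3 chk.py f .6 .2115 .016 .03 .045; python3 - <<'E'
from h import *
for n in("scene","top"):
    X=cloud(dict(np.load(n+"_f.npz")))
    q=(np.hypot(X[...,0]-.448,X[...,1]+.369)<.045)&(X[...,2]>.0455)&(X[...,2]<.053);P=X[q]
    if len(P)>5:print("ring",n,len(P),P.mean(0).round(4),cv2.minEnclosingCircle((P[:,:2]*1000).astype(np.float32)))
E
```

```text
scene 89 mean [0.6041 0.2079 0.0201] circle [602.5 207.4] 29.6 zmed 0.0201
  px 325.0 169.0
ring scene 111 [ 0.4474 -0.369   0.0481] ((449.4261474609375, -369.6986083984375), 32.50246810913086)
ring top 134 [ 0.4469 -0.3661  0.048 ] ((446.65179443359375, -366.54248046875), 28.678302764892578)
```

Request:
move_arm --pt "0.8 -0.01 -0.03 0 0 0 0" --pt "0.8 -0.01 -0.04 0 0 0 0" --pt "0.8 -0.01 -0.04 0 0 0 0" --pt "0.8 -0.01 -0.04 0 0 0 0" --pt "0.8 -0.01 -0.04 0 0 0 0" --pt "0.8 -0.01 -0.04 0 0 0 0" --pt "0.8 -0.01 -0.035 0 0 0 0" --pt "0.8 0 -0.012 0 0 0 0" --pt "0.8 0 0 0 0 0 0" --pt "0.8 0 0 0 0 0 0" --pt "0.8 0 0 -0.03 0 0 0" --pt "0.8 0 0 -0.04 0 0 0" --pt "0.8 0 0 -0.03 0 0 0" --pt "0.8 0 0 -0.015 0 0 0" --pt "0.8 0 0 0 0 0 0" --pt "0.8 0 0 0 0 0 0" --force 15

```text
time_s: 24.48
tcp_pos: [0.4498, -0.365, 0.0303]
eef_rot: [-179.9, 0.1, -154.2]
contact_force: [0.2, -0.0, -0.1]
gripper_width: 0.0787
gripper_force: 0.0
```

Request:
move_arm --pt "0.8 -0.002 -0.0025 -0.007 0 0 0" --pt "0.8 0 0 -0.005 0 0 0" --pt "0.8 0 0 -0.002 0 0 0" --pt "0.8 0 0 0 0 0 0" --pt "0.5 0 0 0 0 0 0" --pt "0.3 0 0 0 0 0 0" --pt "0.15 0 0 0 0 0 0" --pt "0.15 0 0 0 0 0 0" --pt "0.15 0 0 0 0 0 0" --pt "0.15 0 0 0 0 0 0" --force 15

```text
time_s: 25.72
tcp_pos: [0.4468, -0.3673, 0.0152]
eef_rot: [-180.0, 0.0, -154.2]
contact_force: [-0.5, -0.2, 1.9]
gripper_width: 0.0573
gripper_force: 15.0
```

Request:
move_arm --pt "0.15 0 0 0.004 0 0 0" --pt "0.15 0 0 0.006 0 0 0" --pt "0.15 0 0 0.015 0 0 0" --pt "0.15 0 0 0.03 0 0 0" --pt "0.15 0 0 0.04 0 0 0" --pt "0.15 0 0 0.035 0 0 0" --pt "0.15 0 0 0 0 0 0" --pt "0.15 0 0 0 0 0 0"

```text
time_s: 26.72
tcp_pos: [0.4465, -0.3671, 0.1454]
eef_rot: [-180.0, 0.0, -154.2]
contact_force: [-0.2, 0.1, -1.5]
gripper_width: 0.0575
gripper_force: 15.0
```

```bash
python3 chk.py g .448 -.369 .042 .049 .05;  python3 - <<'E'
from h import *
s=dict(np.load("scene_g.npz"))["img"]
cv2.imwrite("pics/g.png",cv2.resize(s[130:260,130:310,::-1],None,fx=4,fy=4,interpolation=cv2.INTER_CUBIC))
E
```

```text
scene 75 mean [ 0.4481 -0.37    0.045 ] circle [ 448.2 -369.4] 23.1 zmed 0.045
  px 177.0 236.0
```

View pics/g.png

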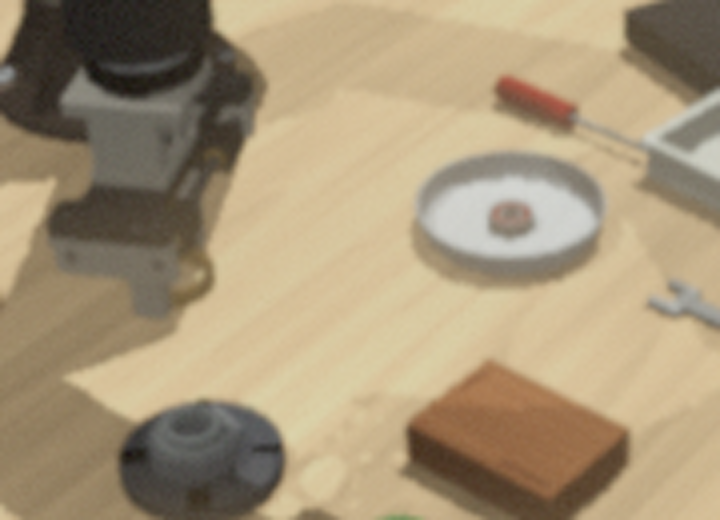

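Ring held at crop (180,285), gear with bare cone at (195,435), in place. To the surface plate.

Request:
move_arm --pt "0.15 0.001 0.02 0 0 0 0" --pt "0.15 0.002 0.04 0 0 0 0" --pt "0.15 0.002 0.04 0 0 0 0" --pt "0.15 0.002 0.04 0 0 0 0" --pt "0.15 0 0.04 0 0 0 0" --pt "0.15 0 0.04 0 0 0 0" --pt "0.15 0 0.04 0 0 0 0" --pt "0.15 0 0.04 0 0 0 0" --pt "0.15 0 0.04 0 0 0 0" --pt "0.15 0 0.04 0 0 0 0" --pt "0.15 0 0.04 0 0 0 0" --pt "0.15 0 0.04 0 0 0 0" --pt "0.15 0 0.04 0 0 0 0" --pt "0.15 0 0.04 0 0 0 0" --pt "0.15 0 0.04 0 0 0 0" --pt "0.15 0 0.04 0 0 0 0" --pt "0.15 0 0.04 0 0 0 0" --pt "0.15 0 0.035 0 0 0 0" --pt "0.15 0 0.02 0 0 0 0" --pt "0.15 0 0 0 0 0 0"

```text
time_s: 29.32
tcp_pos: [0.453, 0.3485, 0.1443]
eef_rot: [-180.0, -0.1, -154.1]
contact_force: [-0.7, -1.1, -0.6]
gripper_width: 0.0573
gripper_force: 15.0
```

Request:
move_arm --pt "0.15 -0.001 0 -0.025 0 0 0" --pt "0.15 0 0 -0.035 0 0 0" --pt "0.15 0 0 -0.03 0 0 0" --pt "0.15 0 0 -0.02 0 0 0" --pt "0.15 0 0 -0.01 0 0 0" --pt "0.15 0 0 -0.004 0 0 0" --pt "0.15 0 0 -0.001 0 0 0" --pt "0.15 0 0 0 0 0 0" --pt "0.15 0 0 0 0 0 0"

```text
time_s: 30.45
tcp_pos: [0.453, 0.348, 0.0207]
eef_rot: [180.0, 0.1, -154.2]
contact_force: [-0.1, 0.6, -0.5]
gripper_width: 0.0574
gripper_force: 15.0
```

Request:
move_arm --pt "0.15 -0.001 0 -0.001 0 0 0" --pt "0.15 0 0 -0.001 0 0 0" --pt "0.15 0 0 0 0 0 0" --pt "0.15 0 0 0 0 0 0"

```text
time_s: 30.95
tcp_pos: [0.4517, 0.3477, 0.0181]
eef_rot: [180.0, 0.0, -154.2]
contact_force: [-2.1, 0.1, 1.1]
gripper_width: 0.0571
gripper_force: 15.0
```

Request:
move_arm --pt "0.3 0 0 0 0 0 0" --pt "0.5 0 0 0 0 0 0" --pt "0.7 0 0 0 0 0 0" --pt "0.7 0 0 0 0 0 0" --pt "0.7 0 0 0 0 0 0" --pt "0.7 0 0 0 0 0 0" --pt "0.7 0 0 0.01 0 0 0" --pt "0.7 0 0 0.02 0 0 0" --pt "0.7 0 0 0.03 0 0 0" --pt "0.7 0 0 0.035 0 0 0" --pt "0.9 0 0 0.03 0 0 0" --pt "0.9 0 -0.03 0 0 0 0" --pt "0.9 0 -0.045 0 0 0 0" --pt "0.9 0 -0.045 0 0 0 0" --pt "0.9 0 -0.045 0 0 0 0" --pt "0.9 0 -0.045 0 0 0 0" --pt "0.9 0 -0.045 0 0 0 0" --pt "0.9 0 -0.045 0 0 0 0" --pt "0.9 0 -0.045 0 0 0 0" --pt "0.9 0 0 0 0 0 0"

```text
time_s: 33.45
tcp_pos: [0.4514, 0.0004, 0.1438]
eef_rot: [-180.0, 0.0, -154.4]
contact_force: [0.8, 0.6, -0.3]
gripper_width: 0.0832
gripper_force: 0.0
```

```bash
python3 chk.py i .4515 .348 .044 .058 .045; python3 - <<'E'
from h import *
for n in("scene","top"):
    d=dict(np.load(n+"_i.npz"));X=cloud(d)
    q=(np.hypot(X[...,0]-.448,X[...,1]+.369)<.045)&(X[...,2]>.042)&(X[...,2]<.05);P=X[q]
    if len(P)>5:print("gear",n,len(P),P.mean(0).round(4),cv2.minEnclosingCircle((P[:,:2]*1000).astype(np.float32)))
cv2.imwrite("pics/i.png",cv2.resize(dict(np.load("scene_i.npz"))["img"][100:230,220:400,::-1],None,fx=4,fy=4,interpolation=cv2.INTER_CUBIC))
E
```

```text
scene 65 mean [0.454  0.3439 0.0481] circle [451.4 342. ] 32.6 zmed 0.048
  px 308.0 135.0
gear scene 71 [ 0.4479 -0.369   0.0447] ((447.72235107421875, -369.5330505371094), 23.46217155456543)
gear top 77 [ 0.4466 -0.3656  0.045 ] ((441.7152404785156, -365.1287536621094), 26.77456283569336)
```

View pics/i.png

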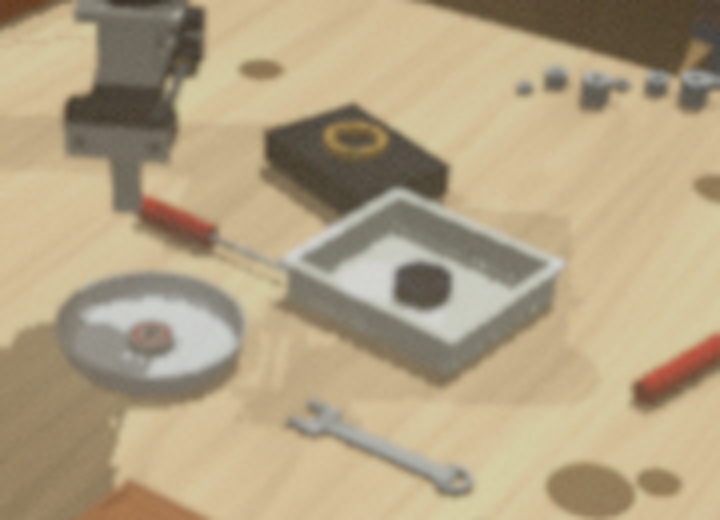

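Ring flat mid-plate at crop (355,137), hub mid-tray at (421,284), bearing at (150,337); spanner (380,447) and screwdriver (205,235) untouched. Now the gear.

Request:
move_arm --pt "1 0 -0.02 0 0 0 0" --pt "1 0 -0.04 0 0 0 0" --pt "1 -0.001 -0.04 0 0 0 0" --pt "1 -0.001 -0.04 0 0 0 0" --pt "1 -0.001 -0.04 0 0 0 0" --pt "1 -0.001 -0.04 0 0 0 0" --pt "1 0 -0.04 0 0 0 0" --pt "1 0 -0.04 0 0 0 0" --pt "1 0 -0.035 0 0 0 0" --pt "1 0 -0.023 0 0 0 0" --pt "1 0 -0.01 0 0 0 0" --pt "1 0 0 0 0 0 0" --pt "1 0 0 -0.03 0 0 0" --pt "1 0 0 -0.04 0 0 0" --pt "1 0 0 -0.03 0 0 0" --pt "1 0 0 -0.02 0 0 0" --pt "1 0 0 0 0 0 0" --pt "1 0 0 0 0 0 0"

```text
time_s: 35.8
tcp_pos: [0.4486, -0.365, 0.0241]
eef_rot: [-179.9, 0.0, -154.2]
contact_force: [-0.3, -0.6, -0.1]
gripper_width: 0.0877
gripper_force: 0.0
```

Request:
move_arm --pt "1 -0.001 -0.002 -0.01 0 0 0" --pt "1 0 0 -0.01 0 0 0" --pt "1 0 0 -0.005 0 0 0" --pt "1 0 0 -0.001 0 0 0" --pt "1 0 0 0 0 0 0" --pt "0.7 0 0 0 0 0 0" --pt "0.5 0 0 0 0 0 0" --pt "0.3 0 0 0 0 0 0" --pt "0.3 0 0 0 0 0 0" --pt "0.3 0 0 0 0 0 0" --pt "0.3 0 0 0 0 0 0" --force 40

```text
time_s: 37.17
tcp_pos: [0.4466, -0.3672, -0.0028]
eef_rot: [180.0, -0.0, -154.2]
contact_force: [-1.6, 2.5, 4.5]
gripper_width: 0.0652
gripper_force: 40.0
```

Request:
move_arm --pt "0.3 0 0 0.004 0 0 0" --pt "0.3 0 0 0.01 0 0 0" --pt "0.3 0 0 0.026 0 0 0" --pt "0.3 0 0 0.04 0 0 0" --pt "0.3 0 0 0.04 0 0 0" --pt "0.3 0 0 0 0 0 0" --pt "0.3 0 0 0 0 0 0"

```text
time_s: 38.05
tcp_pos: [0.4461, -0.3669, 0.1166]
eef_rot: [179.9, 0.0, -154.3]
contact_force: [-1.1, 0.4, -4.9]
gripper_width: 0.0656
gripper_force: 40.0
```

```bash
python3 snap.py j scene 180 205
```

```text
(no output)
```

View pics/scene_j.png

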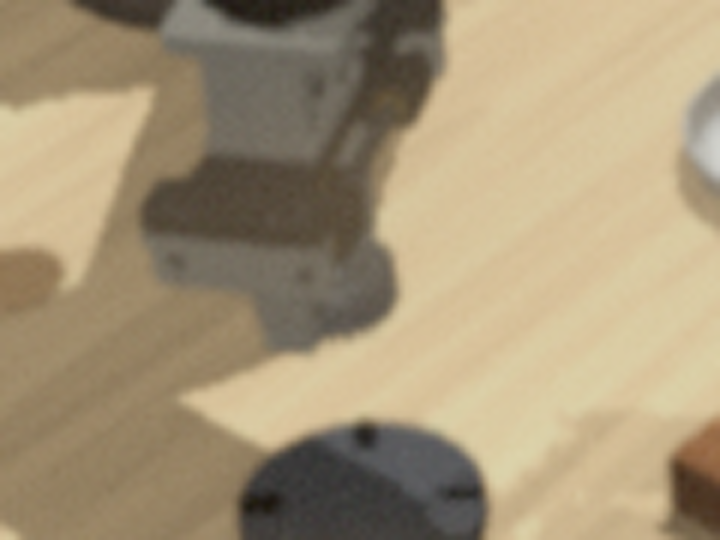

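Gear held level at crop (345,290), the press plate empty at (365,490). To the small block.

Request:
move_arm --pt "0.3 0.015 0.012 0 0 0 0" --pt "0.3 0.03 0.023 0 0 0 0" --pt "0.3 0.03 0.023 0 0 0 0" --pt "0.3 0.03 0.023 0 0 0 0" --pt "0.3 0.03 0.023 0 0 0 0" --pt "0.3 0.028 0.021 0 0 0 0" --pt "0.3 0.014 0.01 0 0 0 0" --pt "0.3 0.006 0.005 0 0 0 0" --pt "0.3 0 0 0 0 0 0" --pt "0.3 0 0 -0.02 0 0 0" --pt "0.3 0 0 -0.03 0 0 0" --pt "0.3 0 0 -0.025 0 0 0" --pt "0.3 0 0 -0.013 0 0 0" --pt "0.3 0 0 -0.006 0 0 0" --pt "0.3 0 0 0 0 0 0" --pt "0.3 0 0 0 0 0 0"

```text
time_s: 40.1
tcp_pos: [0.6304, -0.2275, 0.0241]
eef_rot: [-179.9, 0.1, -154.2]
contact_force: [-0.0, 0.4, -4.3]
gripper_width: 0.065
gripper_force: 40.0
```

Request:
move_arm --pt "0.3 0 0 -0.003 0 0 0" --pt "0.3 0 0 -0.001 0 0 0" --pt "0.3 0 0 -0.001 0 0 0" --pt "0.3 0 0 0 0 0 0" --pt "0.3 0 0 0 0 0 0"

```text
time_s: 40.72
tcp_pos: [0.6297, -0.2273, 0.018]
eef_rot: [180.0, -0.0, -154.2]
contact_force: [-0.2, -0.2, -4.3]
gripper_width: 0.0652
gripper_force: 40.0
```

Request:
move_arm --pt "0.3 0 0 -0.001 0 0 0" --pt "0.3 0 0 0 0 0 0" --pt "0.3 0 0 0 0 0 0"

```text
time_s: 41.1
tcp_pos: [0.6299, -0.2274, 0.0173]
eef_rot: [-180.0, 0.0, -154.2]
contact_force: [-0.3, 0.5, -2.3]
gripper_width: 0.065
gripper_force: 40.0
```

Contact has begun. I'll release the gear, rise and move clear.

Request:
move_arm --pt "0.6 0 0 0 0 0 0" --pt "0.9 0 0 0 0 0 0" --pt "1 0 0 0 0 0 0" --pt "1 0 0 0 0 0 0" --pt "1 0 0 0 0 0 0" --pt "1 0 0 0 0 0 0" --pt "1 0 0 0.01 0 0 0" --pt "1 0 0 0.02 0 0 0" --pt "1 0 0 0.04 0 0 0" --pt "1 0 0 0.05 0 0 0" --pt "1 0 0 0.04 0 0 0" --pt "1 -0.03 -0.04 0 0 0 0" --pt "1 -0.04 -0.05 0 0 0 0" --pt "1 -0.04 -0.05 0 0 0 0" --pt "1 -0.03 -0.04 0 0 0 0" --pt "1 0 0 0 0 0 0" --pt "1 0 0 0 0 0 0"

```text
time_s: 43.22
tcp_pos: [0.4916, -0.4051, 0.1777]
eef_rot: [-180.0, 0.0, -154.3]
contact_force: [0.7, 0.6, 0.1]
gripper_width: 0.0874
gripper_force: 0.0
```

```bash
python3 chk.py k .63 -.227 .061 .07 .045; python3 - <<'E'
import cv2,numpy as np
cv2.imwrite("pics/k.png",cv2.resize(dict(np.load("scene_k.npz"))["img"][100:280,140:380,::-1],None,fx=3,fy=3,interpolation=cv2.INTER_CUBIC))
from h import *
X=cloud(dict(np.load("top_k.npz")))
for k,x,y,a,b in(("bearing",.452,.0137,.011,.022),("hub",.6,.2115,.016,.03),("ring",.4515,.348,.046,.058)):
    P=X[(np.hypot(X[...,0]-x,X[...,1]-y)<.045)&(X[...,2]>a)&(X[...,2]<b)]
    if len(P)>5:print(k,len(P),P.mean(0).round(4))
E
```

```text
scene 95 mean [ 0.6322 -0.2296  0.0649] circle [ 630.8 -229. ] 23.4 zmed 0.0647
  px 259.0 228.0
bearing 106 [0.4528 0.0137 0.0152]
hub 181 [0.601  0.2116 0.0212]
ring 141 [0.4517 0.3464 0.0501]
```

View pics/k.png

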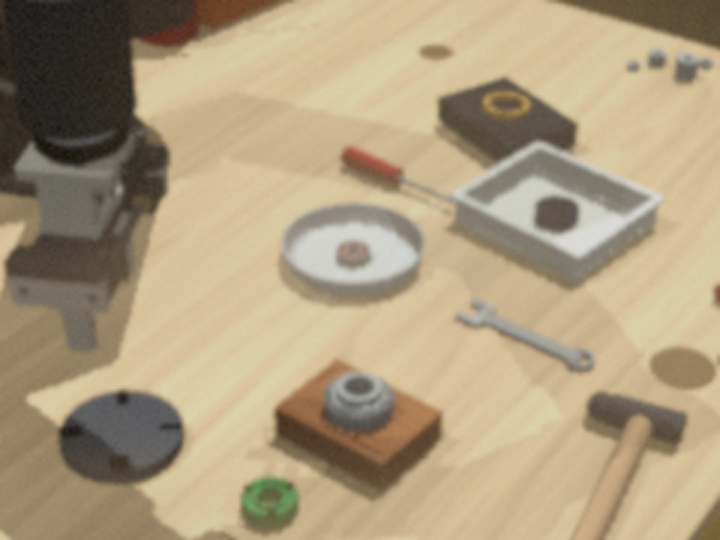

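Gear mid-block at (357,405), bearing (353,253), hub (557,213), ring (507,103). All are flat and within a few mm of centre, and the arm is clear.

```bash
python3 -c "
from plant import workorder
print(workorder.close_job())"
```

```text
the job is handed in; nothing more can be done
None
```

The job is handed in, and no verdict came back: the last measurements showed the bearing, hub, ring and gear let go and flat, each within about 3 mm of the middle of its place, with the spanner and screwdriver not touched.

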